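# Jack up the flask carrier

## Task

Set the lever jack flat on the bench with its round saddle centred under the round lift pad of the flask carrier (the pad whose middle is marked by a bolt head on top). Give the jack's handle one trial stroke, fully down and then let it come right back up, then push it fully down again so the flask is raised onto the stopper, and finish while still holding the handle down. Do not push on the stand or its carrier with the robot itself, and leave the other glassware where it is.

Things in the scene. Friction and masses are not known exactly. Their poses are not given: they have to be found in the camera images.
- jack: Loose lever jack, 0.8 kg. Base plate 80 (x) x 285 (y) x 12 mm, y -130 to +155. Origin on its underside below the black upright grip block: 22 mm wide (x), 50 long (y), top at 90 mm, free above 42 mm (grey housing 44 mm wide below), near the balance point, for carrying. Saddle at y -100, pump handle towards +y. Starts with -y (saddle end) to the robot's right (world -y), within 0.45 rad.
- saddle_top (a point): Centre of the flat top of the jack's saddle, a round steel disc 44 mm across on a ram, at jack (0, -100) mm. It is 82 mm above the jack's underside when the handle is up and rises 76 mm per rad of handle (42 mm at full stroke).
- handle_bar (a point): Centre of the black round cross bar at the end of the pump handle: 18 mm thick, 64 mm long along the jack's x axis, pressed from above. With the handle up it is at jack (0, 126, 87) mm, fully down at (0, 127, 38) mm, above the base plate. The handle's hinge is at jack (0, 40, 60) mm, 90 mm from the bar; steel lever between. Axes turn with the handle, x and heading as the jack's.
- handle (a joint): Angle of the pump handle in rad: 0 = up (a return spring brings it there when let go, and the load comes down again), 0.55 = fully down on its stop. Pressing the bar takes 1 to 4 N unloaded, about 5 to 11 N when the saddle carries the carrier.
- stand: Rod stand fixed to the bench. Origin on the bench right below the lift pad's centre; own +y points outwards from the stand past the pad, within 0.35 rad of world +y (robot's left). Iron base 160 mm wide (x), 14 thick, y -65 to -235; two rods 404 mm tall at x -42 and +42, y -185. The jack goes in from +y, its y axis parallel to this one.
- lift_pad (a point): Centre of the flat underside of the lift pad, a round aluminium pad 40 mm across at the end of a 30 mm wide tongue of the carrier, at stand x = y = 0. It is 102 mm above the bench with the carrier down, 20 mm above the resting saddle. The tongue's top is at 118 mm; a bolt head 15 mm wide, 6 mm tall, stands over the pad's centre.
- carrier (a joint): Height in m of the sliding flask carrier above its rest (0 = down). Aluminium plate 110 x 115 mm, stand y -40 to -155 (guides to -195), with a conical flask 82 mm across, 130 mm tall fixed on it at y -95. It weighs 0.3 to 0.65 kg, falls back when not held up; a full stroke of the jack lifts it about 0.022.
- reagent_jar: Amber glass jar with a black cap, 64 mm across and 85 mm tall, standing loose beyond the work; a bystander, to be left alone. Origin at the centre of its underside.
- beaker: Glass beaker, 68 mm across and 90 mm tall, standing loose beyond the work; a bystander, to be left alone. Origin at the centre of its underside.
- dish: White ceramic dish, 90 mm across and 35 mm tall, standing loose beyond the work; a bystander, to be left alone. Origin at the centre of its underside.

How it is judged:
On the way, in this order (a step that is already met when the one before it is completed fails the run):
1. the jack stands flat and still on the bench, handle up, its saddle centred under the lift pad (horizontal distance between saddle_top and lift_pad below 0.012 m and angle between jack's own z axis and vertical below 0.06 rad and height (world z) of jack below 0.003 m and linear speed of jack below 0.01 m/s and value of joint handle below 0.06 rad), for 0.3 s.
2. trial stroke: the handle is fully down and the carrier is lifted (horizontal distance between saddle_top and lift_pad below 0.012 m and value of joint handle above 0.46 rad and value of joint carrier above 0.012 m), for 0.1 s.
3. the handle is back up and the carrier down (value of joint handle below 0.06 rad and value of joint carrier below 0.002 m), for 0.1 s.
At the end, for the whole second after the job is handed in: Robot still presses the jack (over 1 N), handle over 0.46 rad, carrier up over 12 mm and carried by the jack alone, saddle and pad centres within 12 mm horizontally, jack flat on the bench, other glassware within 30 mm of its start (all of step 2 and angle between jack's own z axis and vertical below 0.06 rad and height (world z) of jack below 0.004 m and velocity of joint carrier below 0.01 m/s and contact force between any of the fingers, the arm and jack above 1 N and contact force between jack and stand above 1.5 N and contact force between each of the fingers, the arm and stand below 0.5 N and distance of each of reagent_jar, beaker, dish from where it was at the start of the episode below 0.03 m); the arm keeps its last pose, push and grip.
It fails at once if the robot pushes on the stand or its carrier (over 5 N) (contact force between any of the fingers, the arm and stand above 5 N).
It fails at once if the reagent_jar is displaced by 30 mm or tipped (distance of reagent_jar from where it was at the start of the episode above 0.03 m or angle between reagent_jar's own z axis and vertical above 0.5 rad).
It fails at once if the beaker is displaced by 30 mm or tipped (distance of beaker from where it was at the start of the episode above 0.03 m or angle between beaker's own z axis and vertical above 0.5 rad).
It fails at once if the dish is displaced by 30 mm or tipped (distance of dish from where it was at the start of the episode above 0.03 m or angle between dish's own z axis and vertical above 0.5 rad).
It also fails if it takes over 54 s, if anything falls off the work surface, if the arm or the gripper's body presses on something with over 40 N, if the wrist force passes 120 N, or if a joint passes its speed limit or range.

## Robot

A 6-joint arm with a two-finger parallel gripper is mounted at the origin on the work surface. World frame = base frame: x ahead of the robot, y to its left, z up, the work surface at z = 0. Lengths are in m, angles in rad, forces in N, time in s.
With the tool pointing down it reaches from about 0.25 to 0.725 m from the base axis. Payload 4 kg.
Tool frame: the origin (TCP) lies midway between the tips of the shut fingers; the grasp point (between the pads) lies 19 mm behind it; z points along the fingers, y is the line along which they close (so a half turn about z gives the same grasp; the last joint's range is limited). The gripper opens to 85 mm and grips with 20 to 120 N. Pads are 22 mm wide; open, the fingers measure 114 mm over their backs; the gripper's body (76 mm by 85 mm) begins 54 mm behind the grasp point. The pads swing forward as they close: fully open they stand 13 mm farther back than shut.
Start: joints at [-1.19, 0.241, 0.005, 1.335, 0, 1.571], TCP at [0.186, -0.464, 0.231] pointing down, gripper open.
Joint ranges: [-2.72, 2.72], [-1.05, 1.87], [-1.09, 1.28], [-1.99, 2.15], [-1.42, 1.44], [-3.14, 3.14]. Speed limits (rad/s): [2.79, 2.79, 3.14, 3.14, 3.14, 3.14].

## Interface

Orientations are given as a unit quaternion [x, y, z, w].
In Python, from workcell import bot gives the robot as it stands.
- The arm moves only by the tool move_arm, never from a script. Its argument "motion" is a list of rows, each an object of numbers: "x", "y", "z": the shift along the tool's x, y, z in cm; "yaw": the turn about the tool's z in degrees. A call has 1 to 20 rows; each row is the pose to reach, as a shift and turn from the pose commanded when the call began, along the tool's axes at that moment; what a row does not reach only later rows make up. A row lasts 1/8 s, in which the tool goes at most 62.5 mm and 10.7 degrees, less where a joint would pass 70% of its speed; a pose out of reach is approached as far as the arm can. A call with a gripper value outside its range is refused whole. "gripper" is the opening, from -1 (shut) to 1 (fully open), set as the call begins (left out, the last holds). The fingers move at their own pace and stop on an object; the grip force is fixed at half the most. Time passes only in rows, so rows that repeat a pose let the fingers close. It gives the time, the measured TCP pose, the force, the opening and the grip force at its end, in the units of the state.
- bot.get_obs(): the state, without advancing time (a new reading comes with each control period).
- bot.camera(name): name is "scene" or "side" or "wrist"; returns the picture (480x640x3 uint8, blue, green, red); there is no depth.
- bot.camera_model(name): a dict with "K" (3x3 intrinsics, pixels), "world_from_camera" (4x4, takes a point from camera to world coordinates). Camera axes: x right, y down, z forward; pixel columns grow to the right and rows downward; lengths in m; the calibration is good to about 2 mm. A picture is of the moment at which its call begins: read the wrist's pose just before it. camera_model takes no time and is no camera call; for the wrist camera it gives the pose at the moment of the call.
- bot.job_done(): hands the job in; it is judged then, once.
Trained networks look in the newest picture that a camera, given by its name, has taken for a name from the list of things; names that differ only in an ending like _2 or _b are one class to them, and where a whole thing is asked for, a point or a joint stands for the part that bears it (a point fixed in the world has none). Each returns a list of dicts, best first, with "score" (0 to 1); they miss things now and then, are a little off and sometimes report something else, mostly with a low value. They report only what shows in the picture. A call takes as long as a camera call.
- bot.cut_out(camera, name): "mask" (480x640 bool, what is visible of it) and "centre" ([row, column] in pixels, amid what is visible of it).
The state is a dict: "clock": time; "joint_pos": joint angles; "joint_vel": joint speeds; "tau": joint torques, N m; "eef_pos": TCP position; "tool_rot": TCP orientation; "ft_force": force on the tool from outside, world axes, zero at the start; "ft_torque": the same for the moment, N m; "grip_width": finger opening in m; "grasp_force": force on a finger pad.
Only numpy, scipy, OpenCV 4.12 (cv2) and the standard library are available. Lean on these libraries where they do the work, as an engineer would, in place of code of your own. Each camera call takes 0.05 s, during which the arm holds its last target. There are 200 camera calls.

## Working session

There is one attempt and no reset: what is moved stays moved. The work goes in short steps, Python scripts to look and compute and a tool call to move; the robot and the scene stay as the last step left them, time stands still between calls to the robot, and variables do not carry over. Pictures are saved under pics/ and viewed, at most 10 in all, crops included, and the job is handed in when it is done.

Besides the shell and the picture viewer there is one more tool, called after "Emit:" as name(argument=value, ...), one argument or row to a line, values as JSON. move_arm: Moves the arm, as the interface text tells. Its arguments: {"type":"object","properties":{"motion":{"type":"array"},"gripper":{"type":"number"}},"required":["motion"]}

```bash
mkdir -p pics; ls; python3 - <<'E'
from workcell import bot
import cv2,numpy as np
np.set_printoptions(precision=4,suppress=True)
a=bot.camera("scene");b=bot.camera("side")
cv2.imwrite("pics/scene.png",a);cv2.imwrite("pics/side.png",b)
for n in("scene","side"):
    m=bot.camera_model(n);print(n,m["K"],m["world_from_camera"])
    for t in("jack","saddle_top","handle_bar","lift_pad","stand"):
        r=bot.cut_out(n,t);print(t,[(round(q["score"],2),np.round(q["centre"]),int(q["mask"].sum())) for q in r[:2]])
o=bot.get_obs();print(o["clock"],o["eef_pos"],o["tool_rot"])
E
```

```text
pics
scene [[524.3862   0.     315.7332]
 [  0.     524.3862 232.0686]
 [  0.       0.       1.    ]] [[ 0.6244  0.5859 -0.5166  1.1313]
 [ 0.7811 -0.476   0.4042 -0.2765]
 [-0.0091 -0.6559 -0.7548  0.8309]
 [ 0.      0.      0.      1.    ]]
jack [(0.89, array([214., 293.]), 5225), (0.22, array([310., 353.]), 1823)]
saddle_top [(0.61, array([223., 249.]), 342)]
handle_bar [(0.88, array([173., 326.]), 596)]
lift_pad [(0.68, array([286., 107.]), 7447)]
stand [(0.73, array([291.,  94.]), 17538), (0.69, array([169., 324.]), 523)]
side [[516.6202   0.     320.1391]
 [  0.     516.6202 239.0854]
 [  0.       0.       1.    ]] [[-0.6924 -0.4549  0.56    0.1392]
 [-0.7214  0.4432 -0.5321  0.5814]
 [-0.0061 -0.7724 -0.6351  0.6813]
 [ 0.      0.      0.      1.    ]]
jack [(0.31, array([264., 228.]), 1635)]
saddle_top [(0.94, array([273., 401.]), 471)]
handle_bar [(0.83, array([343., 321.]), 1075)]
lift_pad [(0.9, array([186., 486.]), 4576)]
stand [(0.65, array([185., 503.]), 12346)]
0.6 [ 0.1858 -0.4642  0.2313] [0.9819 0.1892 0.     0.    ]
```

View pics/scene.png

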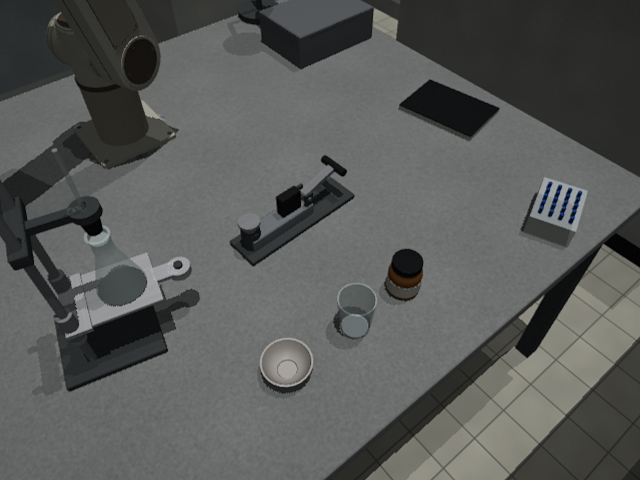

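View pics/side.png

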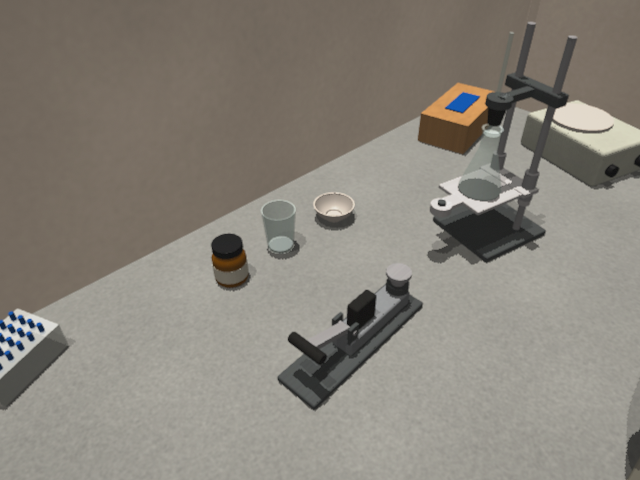

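Scene: bolt/pad ≈ (col 180,row 266), saddle (249,219), block (289,195), bar (334,166), and base corners visible. Side: bolt (441,203), saddle (399,271), bar (307,347). I'll fit planar poses from both views.

```bash
cat >h.py <<'E'
import numpy as np,cv2
from scipy.optimize import least_squares
from workcell import bot
np.set_printoptions(precision=4,suppress=True)
def cam(n):
    m=bot.camera_model(n);return m["K"],np.linalg.inv(m["world_from_camera"])
def proj(c,P):
    K,T=c;p=P@T[:3,:3].T+T[:3,3];p=p@K.T;return p[:,:2]/p[:,2:]
def place(v,L):
    c,s=np.cos(v[2]),np.sin(v[2]);L=np.asarray(L,float)/1000
    return np.c_[v[0]+c*L[:,0]-s*L[:,1],v[1]+s*L[:,0]+c*L[:,1],L[:,2]]
def fit(data,v0):
    # data: list of (cam,[(local mm),(col,row)]...)
    f=lambda v:np.concatenate([(proj(c,place(v,[a for a,_ in d]))-[b for _,b in d]).ravel() for c,d in data])
    r=least_squares(f,v0,loss="soft_l1",f_scale=1.5);return r.x,f(r.x).reshape(-1,2)
E
python3 - <<'E'
from h import *
S,D=cam("scene"),cam("side")
j,r=fit([(S,[((0,-100,82),(249,219)),((0,126,87),(334,166)),((0,0,90),(289,193)),((40,-130,0),(252,262)),((-40,-130,0),(232,243)),((40,155,0),(355,197))]),
 (D,[((0,-100,82),(399,271)),((0,126,87),(307,347)),((0,0,90),(363,300)),((-40,155,0),(316,403)),((40,155,0),(281,381)),((-40,-130,0),(422,305))])],[.5,0,0])
print(j,r)
s,r=fit([(S,[((0,0,124),(180,265)),((80,-65,0),(166,352)),((80,-235,0),(70,388))]),
 (D,[((0,0,124),(441,202)),((-80,-65,0),(497,256)),((-80,-235,0),(545,233)),((42,-185,404),(532,26)),((-42,-185,404),(572,39))])],[.5,-.3,0])
print(s,r)
for n,dz in(("reagent_jar",0),("beaker",0),("dish",0)):pass
for n,C,px in(("jar",S,(403,293)),("beaker",S,(354,330)),("dish",S,(286,380))):
    T=np.linalg.inv(C[1]);d=T[:3,:3]@np.linalg.inv(C[0])@[*px,1];print(n,T[:3,3]-d*T[2,3]/d[2])
E
```

```text
[0.5066 0.142  0.0652] [[-0.682   1.3209]
 [-0.9497 -1.0895]
 [-1.4518 -0.4766]
 [ 0.9963  4.5757]
 [-2.8683  0.8609]
 [-0.7296  0.1887]
 [-0.075  -0.1858]
 [ 0.1019  0.6408]
 [-0.9023 -0.7852]
 [-1.4995  8.3632]
 [-4.0871 -0.427 ]
 [ 0.8978  1.13  ]]
[ 0.5544 -0.1235 -0.2412] [[ -1.7606  -1.9522]
 [  2.6375  -0.6511]
 [ -1.4013   2.3698]
 [ -0.2911  -0.9487]
 [-12.6763   7.5549]
 [  0.0469   2.8342]
 [ -0.0437  -3.2308]
 [  0.665   -2.2225]]
jar [0.7874 0.2014 0.    ]
beaker [0.7891 0.0758 0.    ]
dish [ 0.7892 -0.0769  0.    ]
```

Emit:
move_arm(
  motion=[
    {"x": 5, "y": -4.5, "z": -1, "yaw": -6},
    {"x": 9, "y": -8, "z": -2, "yaw": -12},
    {"x": 13, "y": -11.5, "z": -3, "yaw": -18},
    {"x": 17, "y": -15, "z": -3, "yaw": -24},
    {"x": 21, "y": -18.5, "z": -3, "yaw": -30},
    {"x": 25, "y": -22, "z": -3, "yaw": -36},
    {"x": 29, "y": -25.5, "z": -3, "yaw": -42},
    {"x": 33, "y": -29, "z": -3, "yaw": -48},
    {"x": 37, "y": -32.5, "z": -3, "yaw": -54},
    {"x": 41, "y": -36, "z": -3, "yaw": -60},
    {"x": 45, "y": -39.5, "z": -3, "yaw": -66},
    {"x": 49, "y": -42, "z": -3, "yaw": -72},
    {"x": 52, "y": -44, "z": -3, "yaw": -72},
    {"x": 52, "y": -44, "z": -3, "yaw": -72},
    {"x": 52, "y": -44, "z": -3, "yaw": -72},
  ],
  gripper=1,
)

```text
clock: 2.48
eef_pos: [0.5046, 0.1372, 0.2611]
tool_rot: [0.683, 0.73, -0.001, -0.0]
ft_force: [-0.7, 0.5, 0.1]
grip_width: 0.0855
grasp_force: 0.0
```

```bash
python3 - <<'E'
from h import *
cv2.imwrite("pics/w1.png",bot.camera("wrist"));m=bot.camera_model("wrist");print(m)
o=bot.get_obs();print(o["clock"],o["eef_pos"],o["tool_rot"],o["joint_pos"])
C=cam("wrist")
print(proj(C,place([0.5066,.142,.0652],[(0,0,90),(0,-100,82),(0,126,87)])),proj(C,place([.5544,-.1235,-.2412],[(0,0,124)])))
E
```

```text
{'K': array([[388.1515,   0.    , 316.5253],
       [  0.    , 388.1515, 234.8795],
       [  0.    ,   0.    ,   1.    ]]), 'world_from_camera': array([[ 0.9979,  0.0631,  0.0169,  0.4991],
       [ 0.0653, -0.9587, -0.2769,  0.2076],
       [-0.0013,  0.2774, -0.9607,  0.4032],
       [ 0.    ,  0.    ,  0.    ,  1.    ]])}
2.525 [0.5045 0.1369 0.2613] [ 0.6834  0.7301 -0.0003 -0.0001] [ 0.2651  0.2764  0.1302  1.4253 -0.0002  1.7698]
[[320.9429 206.2655]
 [320.4987 311.8552]
 [321.4635  38.2884]] [[353.0489 496.7429]]
```

View pics/w1.png

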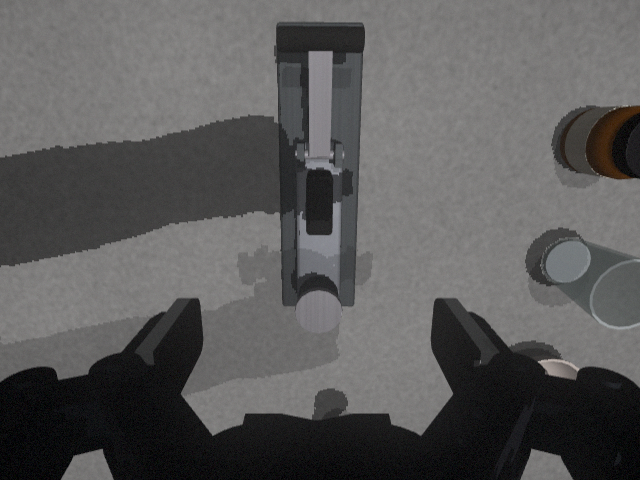

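Saddle (319,311), block (319,203), bar (320,37): all match predictions within ~3 px, so the jack pose is confirmed. Descending and gripping.

Emit:
move_arm(
  motion=[
    {"x": 0.6, "y": 0.1, "z": 5},
    {"x": 0.6, "y": 0.1, "z": 10},
    {"x": 0.6, "y": 0.1, "z": 15},
    {"x": 0.6, "y": 0.1, "z": 18.5},
    {"x": 0.6, "y": 0.1, "z": 20.5},
    {"x": 0.6, "y": 0.1, "z": 20.5},
  ],
)

```text
invalid input at $.motion[0]: expected keys x, y, z, yaw
```

Emit:
move_arm(
  motion=[
    {"x": 0},
    {"x": 0},
    {"x": 0},
    {"x": 0},
    {"x": 0},
    {"x": 0},
  ],
  gripper=-1,
)

```text
invalid input at $.motion[0]: expected keys x, y, z, yaw
```

```bash
python3 - <<'E'
from h import *
a=bot.camera("scene");b=bot.camera("side")
A=cv2.resize(a[190:410,40:220],None,fx=2.2,fy=2.2,interpolation=cv2.INTER_CUBIC)
B=cv2.resize(b[140:270,420:560],(390*140//130,390),interpolation=cv2.INTER_CUBIC)
cv2.imwrite("pics/stand.png",np.hstack([A,np.vstack([B,np.zeros((A.shape[0]-390,B.shape[1],3),np.uint8)])]));print(A.shape,B.shape)
o=bot.get_obs();print(o["clock"],o["eef_pos"],o["grip_width"],o["grasp_force"],o["ft_force"])
E
```

```text
(484, 396, 3) (390, 420, 3)
2.625 [0.5046 0.1366 0.2616] 0.08541558762940812 0.0 [-0.49   -0.2849  1.0217]
```

View pics/stand.png

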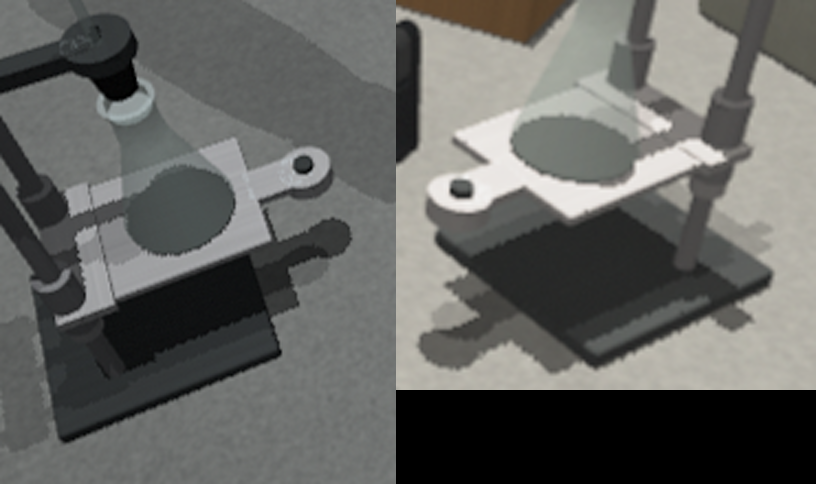

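Stand crops give: bolt scene (177.7,263.6), side (441.7,202.3), and base/plate corners. I'll refit, and redo the descent with all keys.

```bash
python3 - <<'E'
from h import *
S,D=cam("scene"),cam("side")
s,r=fit([(S,[((0,0,124),(177.7,263.6)),((80,-65,0),(167.3,350.5)),((80,-235,0),(69.5,390.5)),((55,-40,118),(163.2,299.1)),((-55,-40,118),(147.3,253.2))]),
 (D,[((0,0,124),(441.7,202.3)),((-80,-65,0),(487,262.3)),((-80,-235,0),(545,235.7)),((80,-65,14),(433.7,219)),((42,-185,404),(532,26)),((-42,-185,404),(572,39)),((55,-40,118),(439.7,185))])],[.5,-.3,0])
print(s,r)
y=np.array([-np.sin(s[2]),np.cos(s[2])]);print("jack goal",s[:2]+.1*y)
E
```

```text
[ 0.5523 -0.1242 -0.2307] [[-0.4133 -1.0781]
 [ 0.9939  0.3985]
 [-1.0426  0.2958]
 [ 0.0931 -1.7768]
 [-0.0606 -3.0771]
 [ 0.137  -0.9511]
 [-1.5039  1.2338]
 [ 0.4604 -0.3514]
 [-0.7653 -3.2122]
 [ 0.1883 -3.3223]
 [ 1.2681 -2.4225]
 [-1.294  -1.0773]]
jack goal [ 0.5752 -0.0268]
```

Emit:
move_arm(
  motion=[
    {"x": 0.6, "y": 0.1, "z": 5, "yaw": 0},
    {"x": 0.6, "y": 0.1, "z": 10, "yaw": 0},
    {"x": 0.6, "y": 0.1, "z": 15, "yaw": 0},
    {"x": 0.6, "y": 0.1, "z": 18.5, "yaw": 0},
    {"x": 0.6, "y": 0.1, "z": 20.5, "yaw": 0},
    {"x": 0.6, "y": 0.1, "z": 20.5, "yaw": 0},
  ],
)

```text
clock: 3.38
eef_pos: [0.504, 0.1424, 0.0551]
tool_rot: [0.684, 0.73, -0.002, -0.001]
ft_force: [0.3, 0.6, -0.2]
grip_width: 0.0852
grasp_force: 0.0
```

Emit:
move_arm(
  motion=[
    {"x": 0, "y": 0, "z": 0, "yaw": 0},
    {"x": 0, "y": 0, "z": 0, "yaw": 0},
    {"x": 0, "y": 0, "z": 0, "yaw": 0},
    {"x": 0, "y": 0, "z": 0, "yaw": 0},
    {"x": 0, "y": 0, "z": 0, "yaw": 0},
    {"x": 0, "y": 0, "z": 0, "yaw": 0},
  ],
  gripper=-1,
)

```text
clock: 4.12
eef_pos: [0.5063, 0.1438, 0.0572]
tool_rot: [0.683, 0.73, 0.001, 0.0]
ft_force: [-1.4, -0.1, 6.4]
grip_width: 0.0213
grasp_force: 61.2
```

Emit:
move_arm(
  motion=[
    {"x": 0, "y": 0, "z": -0.5, "yaw": 0},
    {"x": 0, "y": 0, "z": -1.2, "yaw": 0},
    {"x": -0.5, "y": 2, "z": -1.2, "yaw": 3},
    {"x": -1, "y": 4, "z": -1.2, "yaw": 7},
    {"x": -2, "y": 6, "z": -1.2, "yaw": 11},
    {"x": -2.5, "y": 8, "z": -1.2, "yaw": 14},
    {"x": -3.1, "y": 10.2, "z": -1.2, "yaw": 17},
    {"x": -3.1, "y": 10.2, "z": -1.2, "yaw": 17},
    {"x": -3.1, "y": 10.2, "z": -1.2, "yaw": 17},
  ],
)

```text
clock: 5.25
eef_pos: [0.6079, 0.1193, 0.0669]
tool_rot: [0.784, 0.621, -0.002, -0.001]
ft_force: [-0.5, -0.3, -9.5]
grip_width: 0.0215
grasp_force: 60.7
```

```bash
python3 - <<'E'
from h import *
a=bot.camera("scene");b=bot.camera("side")
o=bot.get_obs();print(o["clock"],o["eef_pos"],o["tool_rot"],o["ft_force"],o["ft_torque"],o["grip_width"])
A=cv2.resize(a[150:350,140:360],None,fx=1.8,fy=1.8,interpolation=cv2.INTER_CUBIC)
B=cv2.resize(b[170:390,300:520],(396,396),interpolation=cv2.INTER_CUBIC)
cv2.imwrite("pics/pre.png",np.hstack([A,B[:360]]));print(A.shape)
t=2*np.arctan2(o["tool_rot"][1],o["tool_rot"][0])-np.pi/2;v=[*o["eef_pos"][:2],t];print(v)
for n in("scene","side"):
    p=proj(cam(n),place(v,[(0,-100,94),(0,126,99)]))
    print(n,p,[[np.round(q["centre"][::-1],1) for q in bot.cut_out(n,k)[:1]] for k in("saddle_top","handle_bar")])
E
```

```text
5.35 [0.608  0.1195 0.0675] [ 0.7834  0.6215 -0.0012 -0.0007] [ 0.1135 -0.4823 -8.3432] [ 0.0218  0.001  -0.0082] 0.021439679156593658
(360, 396, 3)
[np.float64(0.6080243968220156), np.float64(0.11952167902673075), np.float64(-0.22949270721773218)]
scene [[260.52   243.6971]
 [368.7916 202.8771]] [[array([260.5, 244.3])], [array([359.9, 211.7])]]
side [[375.2133 240.6865]
 [260.1191 284.6684]] [[array([378.3, 245.5])], [array([272.3, 285.2])]]
```

View pics/pre.png

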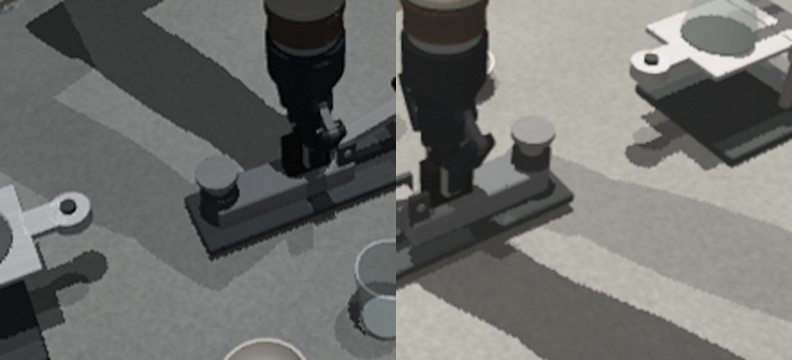

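Saddle top at scene ≈(260.6,243.9), side ≈(376,242.8), within 2 px of the predicted pose, so the jack sits in the grip as assumed. Inserting along the stand axis.

Emit:
move_arm(
  motion=[
    {"x": -1, "y": 0.1, "z": 0.2, "yaw": 0},
    {"x": -3, "y": 0.1, "z": 0.3, "yaw": 0},
    {"x": -5, "y": 0.1, "z": 0.3, "yaw": 0},
    {"x": -7, "y": 0.1, "z": 0.3, "yaw": 0},
    {"x": -9, "y": 0.1, "z": 0.3, "yaw": 0},
    {"x": -11, "y": 0.1, "z": 0.3, "yaw": 0},
    {"x": -12.5, "y": 0.1, "z": 0.3, "yaw": 0},
    {"x": -14, "y": 0.1, "z": 0.3, "yaw": 0},
    {"x": -15, "y": 0.1, "z": 0.3, "yaw": 0},
    {"x": -15, "y": 0.1, "z": 0.3, "yaw": 0},
    {"x": -15, "y": 0.1, "z": 0.3, "yaw": 0},
  ],
)

```text
clock: 6.92
eef_pos: [0.5765, -0.0263, 0.0653]
tool_rot: [0.783, 0.621, 0.0, -0.0]
ft_force: [0.1, 0.2, -8.7]
grip_width: 0.0206
grasp_force: 60.7
```

```bash
python3 - <<'E'
from h import *
a=bot.camera("scene");b=bot.camera("side")
o=bot.get_obs();print(o["clock"],o["eef_pos"],o["tool_rot"],o["ft_force"])
A=cv2.resize(a[210:330,110:260],(400,320),interpolation=cv2.INTER_CUBIC)
B=cv2.resize(b[150:270,390:540],(400,320),interpolation=cv2.INTER_CUBIC)
cv2.imwrite("pics/ins.png",np.hstack([A,B]))
t=2*np.arctan2(o["tool_rot"][1],o["tool_rot"][0])-np.pi/2;v=[*o["eef_pos"][:2],t];print(v)
for n,of in(("scene",(110,210)),("side",(390,150))):
    p=proj(cam(n),place(v,[(0,-100,89),(0,-100,102),(0,-100,124),(40,-130,7),(-40,-130,7)]));print(n,(p-of)*8/3+([400,0] if n=="side" else [0,0]))
E
```

```text
7.025 [ 0.5765 -0.0261  0.0653] [ 0.7833  0.6216  0.0002 -0.0001] [-0.4664  0.2459 -8.5918]
[np.float64(0.5764683146331127), np.float64(-0.026139502044687915), np.float64(-0.22911113909917757)]
scene [[192.4453 173.4596]
 [188.4239 161.5985]
 [181.4174 140.9327]
 [190.2308 303.5778]
 [159.0342 215.8011]]
side [[529.0059 176.6161]
 [531.5637 161.9129]
 [535.9923 136.455 ]
 [509.983  222.477 ]
 [580.5887 280.4056]]
```

View pics/ins.png

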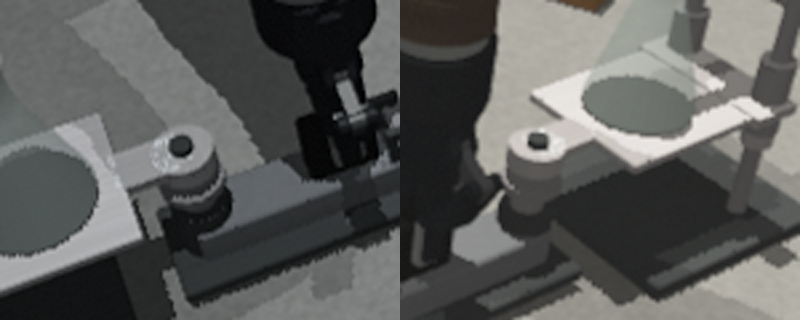

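Bolt centre (181,144) in scene and (538,139) in side are within ~1 px of where the saddle axis predicts: centred. Lowering and releasing.

Emit:
move_arm(
  motion=[
    {"x": 0, "y": 0, "z": 0.3, "yaw": 0},
    {"x": 0, "y": 0, "z": 0.6, "yaw": 0},
    {"x": 0, "y": 0, "z": 0.8, "yaw": 0},
    {"x": 0, "y": 0, "z": 0.8, "yaw": 0},
    {"x": 0, "y": 0, "z": 0.8, "yaw": 0},
  ],
)

```text
clock: 7.65
eef_pos: [0.5763, -0.0267, 0.0573]
tool_rot: [0.784, 0.621, 0.0, -0.0]
ft_force: [-0.4, 0.9, -6.8]
grip_width: 0.0212
grasp_force: 60.8
```

Emit:
move_arm(
  motion=[
    {"x": 0, "y": 0, "z": 0, "yaw": 0},
    {"x": 0, "y": 0, "z": 0, "yaw": 0},
    {"x": 0, "y": 0, "z": 0, "yaw": 0},
    {"x": 0, "y": 0, "z": 0, "yaw": 0},
    {"x": 0, "y": 0, "z": -3, "yaw": 0},
    {"x": 0, "y": 0, "z": -7, "yaw": 0},
    {"x": 0, "y": 0, "z": -10, "yaw": 0},
    {"x": 0, "y": 0, "z": -10, "yaw": 0},
  ],
  gripper=1,
)

```text
clock: 8.65
eef_pos: [0.5785, -0.0269, 0.1606]
tool_rot: [0.784, 0.621, 0.003, 0.002]
ft_force: [0.3, -0.0, -0.5]
grip_width: 0.0851
grasp_force: 0.0
```

```bash
python3 - <<'E'
from h import *
a=bot.camera("scene");b=bot.camera("side");w=bot.camera("wrist")
o=bot.get_obs();print(o["clock"],o["eef_pos"],o["tool_rot"],o["ft_force"])
A=cv2.resize(a[150:330,110:380],(405,270),interpolation=cv2.INTER_CUBIC)
B=cv2.resize(b[150:330,250:520],(405,270),interpolation=cv2.INTER_CUBIC)
W=cv2.resize(w,(400,300))
cv2.imwrite("pics/rel.png",np.vstack([np.hstack([A,B])[:,:800],np.hstack([W,W*0])]))
v=[.5765,-.0261,-.2291]
for n in("scene","side","wrist"):
    p=proj(cam(n),place(v,[(0,0,90),(0,-100,82),(0,126,87)]));print(n,p)
E
```

```text
8.8 [ 0.5756 -0.0268  0.1563] [ 0.7836  0.6213 -0.0006 -0.0006] [-0.4984 -0.2062 -0.0553]
scene [[235.9467 255.1646]
 [182.9946 277.4037]
 [299.5534 233.153 ]]
side [[396.2495 232.8193]
 [437.841  219.1631]
 [337.8317 257.6657]]
wrist [[320.137  251.2881]
 [319.9129 391.9847]
 [320.338    1.4558]]
```

View pics/rel.png

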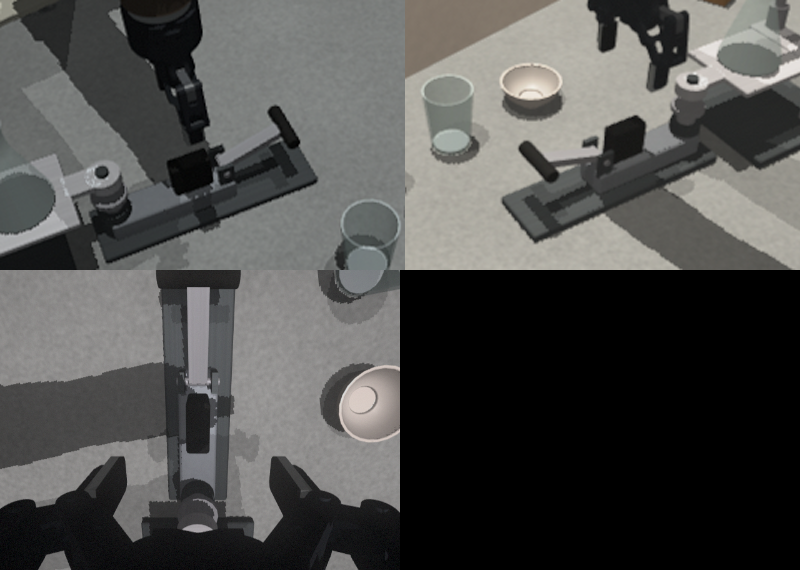

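Jack is standing under the pad, handle up; bolt at (178,265) scene as before. Going over the bar with shut fingers, then pressing.

Emit:
move_arm(
  motion=[
    {"x": 3, "y": 0, "z": 0, "yaw": 0},
    {"x": 7, "y": 0, "z": 0, "yaw": 0},
    {"x": 10, "y": 0, "z": 0, "yaw": 0},
    {"x": 12.9, "y": 0, "z": 0, "yaw": 0},
    {"x": 12.9, "y": 0, "z": 0, "yaw": 0},
    {"x": 12.9, "y": 0, "z": 2, "yaw": 0},
    {"x": 12.9, "y": 0, "z": 4, "yaw": 0},
    {"x": 12.9, "y": 0, "z": 5, "yaw": 0},
    {"x": 12.9, "y": 0, "z": 5, "yaw": 0},
  ],
  gripper=-1,
)

```text
clock: 9.93
eef_pos: [0.6046, 0.098, 0.1059]
tool_rot: [0.784, 0.621, -0.001, -0.001]
ft_force: [0.2, -0.3, 0.4]
grip_width: 0.0003
grasp_force: 0.0
```

Emit:
move_arm(
  motion=[
    {"x": 0, "y": 0, "z": 1, "yaw": 0},
    {"x": 0, "y": 0, "z": 2, "yaw": 0},
    {"x": 0, "y": 0, "z": 3, "yaw": 0},
    {"x": 0, "y": 0, "z": 4, "yaw": 0},
    {"x": 0, "y": 0, "z": 5, "yaw": 0},
    {"x": 0, "y": 0, "z": 5.7, "yaw": 0},
    {"x": 0, "y": 0, "z": 6, "yaw": 0},
    {"x": 0, "y": 0, "z": 6, "yaw": 0},
    {"x": 0, "y": 0, "z": 6, "yaw": 0},
  ],
)

```text
clock: 11.05
eef_pos: [0.6065, 0.0994, 0.0482]
tool_rot: [0.783, 0.621, 0.001, 0.0]
ft_force: [0.4, 2.3, 6.8]
grip_width: 0.0001
grasp_force: 3.5
```

```bash
python3 - <<'E'
from h import *
a=bot.camera("scene");b=bot.camera("side")
o=bot.get_obs();print(o["clock"],o["eef_pos"],o["tool_rot"],o["ft_force"])
A=cv2.resize(a[150:330,110:380],(405,270),interpolation=cv2.INTER_CUBIC)
B=cv2.resize(b[150:330,250:520],(405,270),interpolation=cv2.INTER_CUBIC)
cv2.imwrite("pics/press.png",np.vstack([A,B]))
E
```

```text
11.15 [0.6065 0.0994 0.0483] [0.7835 0.6214 0.0011 0.0003] [0.2806 2.0914 6.4296]
```

View pics/press.png

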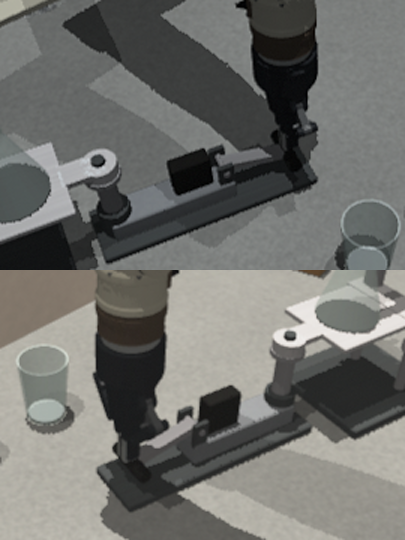

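Handle is down (TCP 48 mm = bar top near its stop) and the carrier is visibly raised (bolt row 173→160 in the crop). Release, then press again.

Emit:
move_arm(
  motion=[
    {"x": 0, "y": 0, "z": -1, "yaw": 0},
    {"x": 0, "y": 0, "z": -2, "yaw": 0},
    {"x": 0, "y": 0, "z": -3, "yaw": 0},
    {"x": 0, "y": 0, "z": -4, "yaw": 0},
    {"x": 0, "y": 0, "z": -5, "yaw": 0},
    {"x": 0, "y": 0, "z": -6.2, "yaw": 0},
    {"x": 0, "y": 0, "z": -7, "yaw": 0},
    {"x": 0, "y": 0, "z": -7, "yaw": 0},
    {"x": 0, "y": 0, "z": -7, "yaw": 0},
    {"x": 0, "y": 0, "z": -7, "yaw": 0},
    {"x": 0, "y": 0, "z": -7, "yaw": 0},
    {"x": 0, "y": 0, "z": -7, "yaw": 0},
  ],
)

```text
clock: 12.65
eef_pos: [0.6056, 0.0988, 0.1171]
tool_rot: [0.784, 0.621, -0.0, -0.0]
ft_force: [0.9, 0.1, 0.2]
grip_width: -0.0003
grasp_force: 0.0
```

```bash
python3 - <<'E'
from h import *
a=bot.camera("scene");b=bot.camera("side")
o=bot.get_obs();print(o["clock"],o["eef_pos"],o["ft_force"])
A=cv2.resize(a[150:330,110:380],(405,270),interpolation=cv2.INTER_CUBIC)
B=cv2.resize(b[150:330,250:520],(405,270),interpolation=cv2.INTER_CUBIC)
cv2.imwrite("pics/up.png",np.vstack([A,B]))
E
```

```text
12.75 [0.6056 0.0988 0.1172] [0.1454 0.4693 0.2059]
```

View pics/up.png

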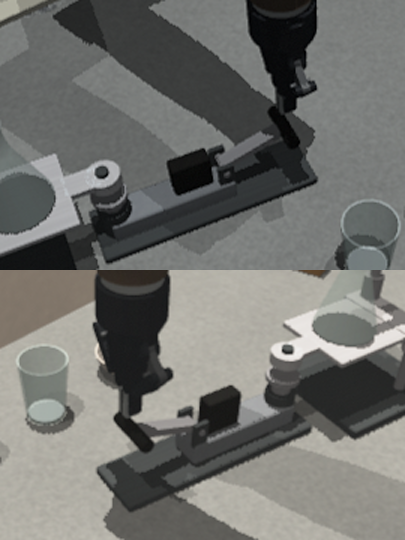

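The handle is fully up again and the carrier down (bolt back at row 173). Jack unmoved. Final press.

Emit:
move_arm(
  motion=[
    {"x": 0, "y": 0, "z": 1.2, "yaw": 0},
    {"x": 0, "y": 0, "z": 2.2, "yaw": 0},
    {"x": 0, "y": 0, "z": 3.2, "yaw": 0},
    {"x": 0, "y": 0, "z": 4.2, "yaw": 0},
    {"x": 0, "y": 0, "z": 5.2, "yaw": 0},
    {"x": 0, "y": 0, "z": 6.2, "yaw": 0},
    {"x": 0, "y": 0, "z": 6.8, "yaw": 0},
    {"x": 0, "y": 0, "z": 7.2, "yaw": 0},
    {"x": 0, "y": 0, "z": 7.2, "yaw": 0},
    {"x": 0, "y": 0, "z": 7.2, "yaw": 0},
    {"x": 0, "y": 0, "z": 7.2, "yaw": 0},
    {"x": 0, "y": 0, "z": 7.2, "yaw": 0},
    {"x": 0, "y": 0, "z": 7.2, "yaw": 0},
    {"x": 0, "y": 0, "z": 7.2, "yaw": 0},
  ],
)

```text
clock: 14.5
eef_pos: [0.6061, 0.0991, 0.0465]
tool_rot: [0.784, 0.621, 0.001, 0.0]
ft_force: [-2.9, 1.2, 8.6]
grip_width: 0.0001
grasp_force: 4.5
```

```bash
python3 - <<'E'
from h import *
a=bot.camera("scene");b=bot.camera("side")
o=bot.get_obs();print(o["clock"],o["eef_pos"],o["ft_force"])
A=cv2.resize(a[150:330,110:380],(405,270),interpolation=cv2.INTER_CUBIC)
B=cv2.resize(b[150:330,250:520],(405,270),interpolation=cv2.INTER_CUBIC)
n=np.vstack([A,B]);p=cv2.imread("pics/press.png");print(np.abs(n.astype(int)-p).mean(),(np.abs(n.astype(int)-p).max(2)>40).sum())
E
```

```text
14.6 [0.6061 0.0991 0.0465] [-2.0357  1.6315  9.0347]
1.4719570187471422 928
```

The final press matches the trial-stroke picture: TCP at 46.5 mm, 9 N on the bar. Handing in.

```bash
python3 -c "
from workcell import bot
print(bot.job_done())"
```

```text
the job is handed in; nothing more can be done
None
```

I centred the jack under the lift pad, gave the handle its trial stroke and let it come back up. I then pressed it down again and handed the job in at about 14.6 s with it still held (about 9 N on the bar); no verdict came back.

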